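Moisture check of a washed spatula

TASK

Lay the wooden spatula flat, without dropping it, in its shaped compartment of the teal drying tray, blade in the wide pocket and ring upward, and let go of it. Then take the orange moisture meter out of its dock and hold it upright with its sprung tip pressed gently on the blade, inside the printed ring, so that the tip is pushed about half way in; finish while still holding it there. Leave the peeler, the jars and the shaker alone.

Things in the scene. Friction and masses are not known exactly. Their poses are not given: they have to be found in the camera images.
- spatula: Pale wooden spatula, loose, 200 mm long, 80 g, lying flat, ring up. Origin on its underside in mid length; x along it towards the blade, z up. Handle x = -100 to 38 mm, 18 mm wide (y), 14 mm thick; blade x = 28 to 100 mm, 56 mm wide, 6 mm thick, undersides level. Good grip: across the handle at x = -15 mm.
- ring (a point): Centre of the black ring printed on the upper face of the spatula's blade (x = 68 mm, z = 6 mm in the spatula's frame); ring 24 mm inside, 28 mm outside diameter.
- tray: Teal drying tray, fixed, slab 230x140x6 mm, origin under its centre, x along its length, z up; walls 10 mm above the slab. Spatula's compartment along y = -30 mm: blade pocket (5 mm play all round) towards +x, cheeks 28 mm apart at x = -85 to -60 mm beside the handle, no walls between x = -58 and 16. Laid spatula: same x direction, origin x = 0, y = -30, z = 6 mm. Peeler slot along y = 47 mm.
- pocket (a point): The point of the tray where the ring's centre comes to lie when the spatula lies centred in its compartment: x = 68 mm, y = -30 mm, 12 mm above the tray's underside. Play is about 5 mm each way.
- meter: Moisture meter, loose, orange flat-sided case 34x22x110 mm (x, y, z) with a black band 60 to 90 mm up, standing upright in the dock; origin at the centre of the case's lower face, z up. Good grip: across its 22 mm (along y) 75 mm above the origin, fingers pointing down. The steel tip (8 mm diameter) stands out 15 mm below the case when free. 132 g.
- meter_foot (a point): Lower end of the meter's steel tip, the point that touches the wood; on the meter's axis, 15 mm below its origin when free.
- meter_tip (a joint): How far the sprung tip is pushed into the meter: 0 free to 0.009 m fully in. It takes about 1.5 N to begin to move, 3.8 N half way, 6 N fully in.
- dock: Grey dock, fixed, 80 x 66 mm foot, open-topped cup 50 x 38 mm and 45 mm high, in which the meter's lower 23 mm stands with 3 mm play; origin at the centre of its underside, z up. The meter's lower face is 22 mm above the dock's underside; draw the meter straight up at least 40 mm to clear it.
- peeler: Peeler with a black handle, 170 x 25 x 18 mm, loose, lying in the tray's other slot; origin at the centre of its underside. Leave it.
- jam_jar: Jam jar with a green lid, 63 mm diameter, 104 mm tall, loose, behind the work; origin at the centre of its underside. Leave it.
- shaker: Round red and green patterned shaker, 63 mm diameter, 80 mm tall, loose, behind the work; origin at the centre of its underside. Leave it.
- spice_jar: Slim spice jar with an ochre lid, 42 mm diameter, 106 mm tall, loose, behind the work; origin at the centre of its underside. Leave it.
Things that resemble listed ones, but are neither listed nor needed, are in the scene too. There is more than one size of the meter; the job needs the smallest.

How it is judged:
On the way:
1. the spatula lies flat in its compartment of the tray, let go (horizontal distance between ring and pocket below 0.011 m and z of ring in the frame of pocket below 0.003 m and angle between the x axis of spatula and the x axis of tray, either way round below 0.15 rad and angle between spatula's own z axis and vertical below 0.05 rad and contact force between the fingers and spatula below 0.1 N and linear speed of spatula below 0.02 m/s), for 0.3 s.
At the end, for the whole second after the job is handed in: The spatula lies flat and let go in its compartment (ring within 11 mm of the pocket point, 0.15 rad along it); the meter, carried by the fingers alone, is still, within 0.12 rad of upright, its foot within 8 mm of the ring centre, tip pushed in 2 to 7 mm, pressing with 1.5 to 7 N (horizontal distance between ring and pocket below 0.011 m and z of ring in the frame of pocket below 0.003 m and angle between the x axis of spatula and the x axis of tray, either way round below 0.15 rad and angle between spatula's own z axis and vertical below 0.05 rad and contact force between each of the arm, the fingers and spatula below 0.1 N and horizontal distance between meter_foot and ring below 0.008 m and angle between meter's own z axis and vertical below 0.12 rad and value of joint meter_tip between 0.002 and 0.007 m and contact force between meter and spatula between 1.5 and 7 N and contact force between the fingers and meter above 2 N and contact force between meter and tray below 0.1 N and contact force between meter and dock below 0.1 N and linear speed of meter below 0.02 m/s); the arm keeps its last pose, push and grip.
It fails at once if the meter is pressed on the spatula with more than 15 N (contact force between meter and spatula above 15 N).
It fails at once if the peeler, a jar or the shaker is moved more than 20 mm or tipped (distance of any of peeler, jam_jar, shaker, spice_jar from where it was at the start of the episode above 0.02 m or angle between any of jam_jar, shaker, spice_jar's own z axis and vertical above 0.3 rad).
It fails at once if the spatula is dropped (falls freely by more than about 25 mm) (linear speed of spatula above 0.7 m/s and contact force between the fingers and spatula below 0.05 N).
It also fails if it takes over 56 s, if anything falls off the work surface, if the arm or the gripper's body presses on something with over 40 N, if the wrist force passes 120 N, or if a joint passes its speed limit or range.

ROBOT

A 7-joint arm with a two-finger parallel gripper is mounted at the origin on a cart in front of the work surface, level with it; the furniture and walls round the work are solid. World frame = base frame: x ahead of the robot, y to its left, z up, the work surface at z = 0. Lengths are in m, angles in rad, forces in N, time in s.
With the tool pointing down it reaches from about 0.4 to 0.875 m from the base axis. Payload 19.3 kg.
Tool frame: the origin (TCP) lies at the centre of the arm's flange, where the gripper is bolted on; the fingertips stand 173 mm ahead of it and the grasp point (between the pads) lies grasp_offset ahead of it (grasp_offset is the distance from the TCP to the grasp point, in m); z points along the fingers, y is the line along which they close (so a half turn about z gives the same grasp; the last joint's range is limited). The gripper opens to 85 mm and grips with 20 to 120 N. Pads are 22 mm wide; open, the fingers measure 114 mm over their backs; the gripper's body (76 mm by 85 mm) begins 54 mm behind the grasp point. The pads swing forward as they close: fully open they stand 13 mm farther back than shut.
Start: joints at [1.216, 0.521, -0.036, 1.599, 0.021, 1.021, -0.113], TCP at [0.176, -0.6, 0.405] pointing down, gripper open.
Joint ranges: [-2.91, 2.91], [-0.3, 2.13], [-1.5, 1.42], [0.17, 2.43], [-1.26, 4.41], [0.16, 1.93], [-2.52, 2.52]. Speed limits (rad/s): [1.89, 1.89, 2.39, 2.39, 3.01, 3.01, 3.01].

INTERFACE

Orientations are given as a 3x3 rotation matrix whose columns are the frame's x, y, z axes.
In Python, from workcell import * gives the robot as it stands. The module is installed in compiled form; this text tells all that it offers.
- The arm moves only by the shell command python3 -m handwheel 'ROWS'. ROWS is JSON, a list of rows, each a list of 3 entries, a list of its own where there are three numbers: the shift along the tool's x, y, z normalised to -1 to 1, where 1 is 100 mm, then the turn, a rotation vector about the tool's x, y, z normalised to -1 to 1, where 1 is pi rad, then the finger opening in mm, from 0 to 85.4. In form: [[[tx, ty, tz], [ax, ay, az], fingers], ...]. A call has 1 to 5 rows; each row is the pose to reach, as a shift and turn from the pose commanded when the call began, along the tool's axes at that moment, turning the shorter way round; what a row does not reach only later rows make up. A row lasts 1/8 s, in which the tool goes at most 62.5 mm and 10.7 degrees, less where a joint would pass 70% of its speed; a pose out of reach is approached as far as the arm can. A call with a number of a shift or a turn outside -1 to 1 is refused whole. A call with a gripper value outside its range is refused whole. The fingers move at their own pace and stop on an object; the grip force is fixed at half the most. Time passes only in rows, so rows that repeat a pose let the fingers close. It gives the time, the measured TCP pose, the force, the opening and the grip force at its end, in the units of the state.
- read_state(): the state, without advancing time (a new reading comes with each control period).
- capture(name): name is "side" or "top" or "wrist"; returns a dict with "pixels" (420x560x3 uint8, red, green, blue), "K" (3x3 intrinsics, pixels), "rvec" (rotation vector, rad) and "tvec" (3), from world to camera coordinates, as OpenCV has them. Camera axes: x right, y down, z forward; pixel columns grow to the right and rows downward; lengths in m; the calibration is good to about 2 mm. A picture is of the moment at which its call begins. There is no depth.
- close_job(): hands the job in; it is judged then, once.
Trained networks look in a picture, given as the dict that the camera call returned (one of the last four; its "shot" number tells which), for a name from the list of things; names that differ only in an ending like _2 or _b are one class to them, and where a whole thing is asked for, a point or a joint stands for the part that bears it (a point fixed in the world has none). Each returns a list of dicts, best first, with "conf" (0 to 1); they miss things now and then, are a little off and sometimes report something else, mostly with a low value. They report only what shows in the picture. A call takes as long as a camera call. They do not tell look-alikes from the thing itself.
- outline_of(picture, thing): "region" (420x560 bool, what is visible of it) and "at" ([row, column] in pixels, amid what is visible of it).
The state is a dict: "clock": time; "joints": joint angles; "joint_vel": joint speeds; "effort": joint torques, N m; "tool_pos": TCP position; "orientation": TCP orientation; "wrist_force": force on the tool from outside, world axes, zero at the start; "ft_torque": the same for the moment, N m; "finger_gap": opening from 0.0 (shut) to 1.0 (fully open); "finger_force": force on a finger pad.
Only numpy, scipy, OpenCV 4.12 (cv2) and the standard library are available. Lean on these libraries where they do the work, as an engineer would, in place of code of your own. Each camera call takes 0.05 s, during which the arm holds its last target. There are 200 camera calls.

## Working session

There is one attempt and no reset: what is moved stays moved. The work goes in short steps, Python scripts to look and compute and a shell command to move; the robot and the scene stay as the last step left them, time stands still between calls to the robot, and variables do not carry over. Pictures are saved under pics/ and viewed, at most 10 in all, crops included, and the job is handed in when it is done.

```bash
mkdir -p pics; cat > h.py <<'E'
from workcell import *
import numpy as np, cv2
def cam(p):
    R=cv2.Rodrigues(np.array(p["rvec"],float))[0]; t=np.array(p["tvec"],float).ravel(); return np.array(p["K"],float),R,t
def ray(p,px,z):  # px=(col,row) -> world at height z
    K,R,t=cam(p); px=np.atleast_2d(np.array(px,float))
    d=np.c_[px,np.ones(len(px))]@np.linalg.inv(K).T@R; c=-R.T@t
    return c+d*((z-c[2])/d[:,2])[:,None]
def proj(p,P):
    K,R,t=cam(p); q=(np.atleast_2d(P)@R.T+t)@K.T; return q[:,:2]/q[:,2:]
def save(p,n,crop=None,s=1):
    im=p["pixels"][:,:,::-1]
    if crop: im=im[crop[0]:crop[1],crop[2]:crop[3]]
    cv2.imwrite("pics/"+n,cv2.resize(im,None,fx=s,fy=s,interpolation=cv2.INTER_CUBIC))
E
python3 - <<'E'
from h import *
import pickle
s=read_state(); print(s)
a=capture("top");b=capture("side")
for p,n in((a,"top"),(b,"side")):
    save(p,n+"0.png",s=1.4); K,R,t=cam(p); print(n,K[0,0],-R.T@t,R[2])
    for th in ["spatula","ring","tray","meter","dock","peeler"]:
        for o in outline_of(p,th):
            if o["conf"]>.2: print(n,th,round(o["conf"],2),np.round(o["at"]),o["region"].sum())
pickle.dump((a,b),open("p0.pkl","wb"))
E
```

```text
{'clock': 0.0, 'joints': array([ 1.21580053,  0.52202066, -0.03630777,  1.60003632,  0.02121038,
        1.0211162 , -0.11275541]), 'joint_vel': array([-5.81765251e-04,  1.11215722e-04,  2.86099850e-04,  7.73460664e-04,
        6.10894662e-04, -1.45339945e-03,  5.48805873e-05]), 'effort': array([-5.59134660e-04, -9.27121067e+01,  1.98022798e+00, -3.69944143e+01,
        1.79720821e-02,  8.08005687e-03, -5.77806850e-05]), 'tool_pos': array([ 0.1755234 , -0.5996857 ,  0.40411156]), 'orientation': array([[ 9.59712409e-01,  2.80983811e-01, -4.35968739e-04],
       [ 2.80984130e-01, -9.59711769e-01,  1.11297282e-03],
       [-1.05676986e-04, -1.19063412e-03, -9.99999286e-01]]), 'wrist_force': array([-0.1970161 ,  0.4509658 , -0.34778017]), 'ft_torque': array([-0.04198415, -0.01990735, -0.00586218]), 'finger_force': 0.0, 'finger_gap': 0.9982854085939604}
top 385.35040430668977 [0.36736976 0.03393846 1.05762671] [ 0.20507117  0.00777629 -0.97871617]
top spatula 0.97 [215. 163.] 894
top ring 0.88 [218. 163.] 809
top tray 0.61 [226. 284.] 3853
top meter 0.89 [264. 360.] 396
top meter 0.86 [259. 405.] 293
top meter 0.77 [193. 392.] 493
top dock 0.76 [265. 397.] 474
top peeler 0.78 [246. 286.] 405
side 468.08977610923307 [0.46168774 0.84138409 0.74669731] [ 0.11198341 -0.75238147 -0.64913931]
side spatula 0.68 [345. 269.] 1806
side ring 0.79 [347. 272.] 1909
side tray 0.74 [231. 296.] 3540
side meter 0.7 [156. 351.] 806
side meter 0.63 [126. 345.] 260
side meter 0.56 [132. 286.] 705
side dock 0.67 [152. 334.] 179
side peeler 0.77 [222. 324.] 447
```

View pics/top0.png

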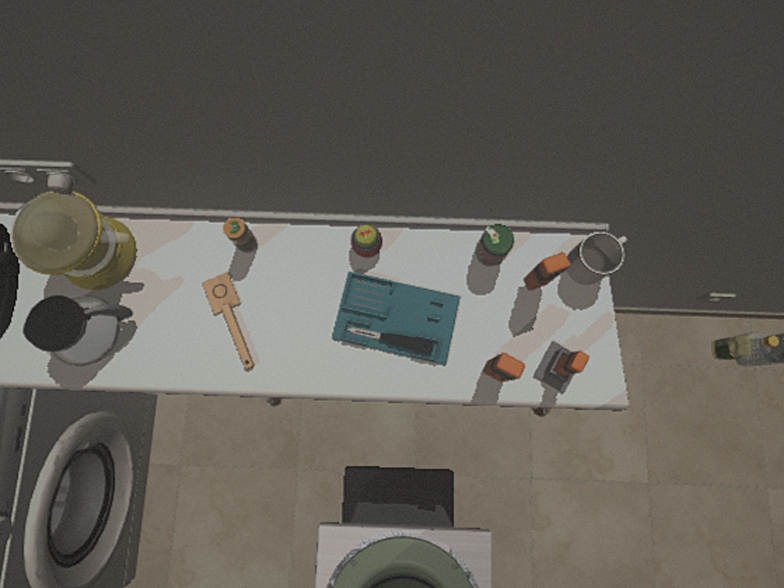

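View pics/side0.png

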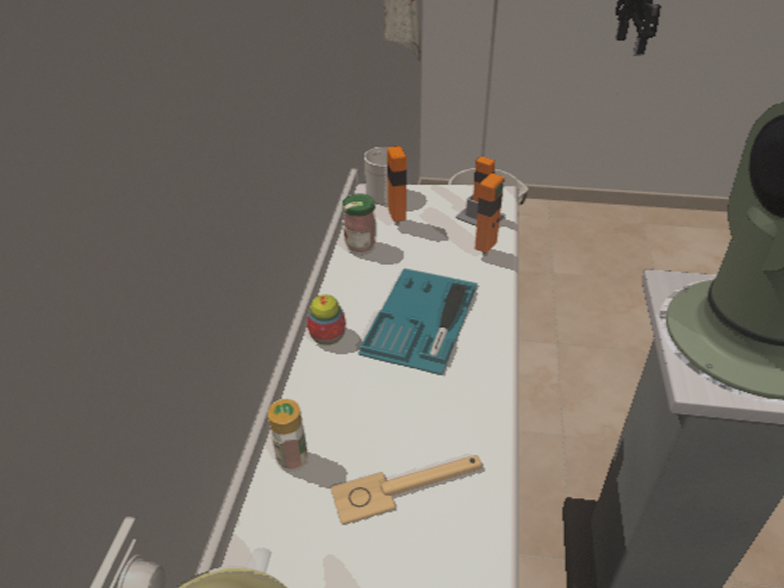

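Top view (560-px coordinates): the spatula has its blade at (158,208) and handle end at (177,260). The tray is at (284,226), with the wide pocket upper left at (265,210) and the peeler at (286,246). There are three meter candidates: (360,264) standing free, (392,193) standing free and tall, and (405,259) in the grey dock. I choose the last one, since it is docked and the shortest.

```bash
python3 - <<'E'
from h import *
import pickle
from scipy.optimize import minimize
a,b=pickle.load(open("p0.pkl","rb"))
save(a,"dock.png",(170,300,330,460),6)
save(b,"dockside.png",(95,195,260,380),6)
a=capture("top"); b=capture("side")
def best(p,th,at):
    L=[o for o in outline_of(p,th) if o["conf"]>.2]
    return min(L,key=lambda o:np.hypot(*(np.array(o["at"])-at)))["region"] if L else None
def poly(cx,cy,th,pts):
    c,s=np.cos(th),np.sin(th); return np.array(pts)@np.array([[c,s],[-s,c]])+[cx,cy]
def fit(p,mask,faces,x0):
    # faces: list of (pts,z); maximise IoU with supersampled raster
    d=4; M=cv2.resize(mask.astype(np.uint8),None,fx=d,fy=d,interpolation=cv2.INTER_NEAREST)>0
    def f(x):
        im=np.zeros(M.shape,np.uint8)
        for pts,z in faces:
            q=poly(x[0],x[1],x[2],np.array(pts))
            hull=proj(p,np.vstack([np.c_[q,np.full(len(q),zz)] for zz in z]))
            cv2.fillConvexPoly(im,cv2.convexHull(np.round((hull+.5)*d*16-8).astype(np.int32)),1,shift=4)
        im=im>0
        return 1-(im&M).sum()/(im|M).sum()
    r=minimize(f,x0,method="Nelder-Mead",options=dict(initial_simplex=np.array(x0)+np.array([[0,0,0],[.02,0,0],[0,.02,0],[0,0,.2]]),xatol=1e-4,fatol=1e-4))
    return np.round(r.x,4),round(1-r.fun,3)
box=lambda x0,x1,w:[(x0,-w),(x1,-w),(x1,w),(x0,w)]
for p,n,ats,att in((a,"top",(215,163),(226,284)),(b,"side",(345,269),(231,296))):
    m=best(p,"spatula",ats); ys,xs=np.nonzero(m); c=ray(p,[(xs.mean(),ys.mean())],.008)[0]
    print(n,"spat c",c, min((fit(p,m,[(box(-.1,.038,.009),(0,.014)),(box(.028,.1,.028),(0,.006))],[c[0],c[1],t]) for t in(-.6,0,.6)),key=lambda r:-r[1]))
    m=best(p,"tray",att)|best(p,"peeler",att); ys,xs=np.nonzero(m); c=ray(p,[(xs.mean(),ys.mean())],.006)[0]
    print(n,"tray c",c, max((fit(p,m,[(box(-.115,.115,.07),(0,.006))],[c[0],c[1],t]) for t in(1.0,1.3,1.6,1.9)),key=lambda r:r[1]))
    m=best(p,"tray",att)
# dock meter
L=[o for o in outline_of(a,"meter") if o["conf"]>.2]
for o in L:
    ys,xs=np.nonzero(o["region"]); print("m",o["at"],[xs.min(),xs.max(),ys.min(),ys.max()])
m=best(a,"meter",(259,405))
for h in((.022,.132),(.045,.132)):
  c=ray(a,[(411,257)],.12)[0]
  print("meter top c",c,[fit(a,m,[(box(-.017,.017,.011),h)],[c[0],c[1],t]) for t in(-.5,.3,1.1)])
m=best(b,"meter",(126,345)); c=ray(b,[(345,126)],.1)[0]; print("side",c,[fit(b,m,[(box(-.017,.017,.011),(.067,.132))],[c[0],c[1],t]) for t in(-.5,.3,1.1)])
for p,at in((a,(265,397)),(b,(152,334))):
  m=best(p,"dock",at)|best(p,"meter",(259,405) if p is a else (126,345)); ys,xs=np.nonzero(best(p,"dock",at)); c=ray(p,[(xs.mean(),ys.mean())],.02)[0]
  print("dock",c,[fit(p,m,[(box(-.04,.04,.033),(0,.004)),(box(-.025,.025,.019),(0,.045)),(box(-.017,.017,.011),(.03,.132))],[c[0],c[1],t]) for t in(-.5,.3,1.1)])
for th in("jam_jar","shaker","spice_jar"):
  for o in outline_of(a,th):
    if o["conf"]>.4: print(th,o["at"],ray(a,[o["at"][::-1]],.08)[0])
E
```

```text
top spat c [0.54087638 0.3636323  0.008     ] (array([0.5174, 0.3526, 0.4634]), np.float64(0.871))
top tray c [0.5393024  0.02987025 0.006     ] (array([0.5406, 0.0306, 1.3808]), np.float64(0.969))
side spat c [0.54189014 0.36699891 0.008     ] (array([0.5191, 0.3516, 0.4667]), np.float64(0.847))
side tray c [0.54118978 0.04358979 0.006     ] (array([0.5407, 0.0285, 1.3737]), np.float64(0.975))
m [261.7, 360.1] [np.int64(345), np.int64(374), np.int64(252), np.int64(272)]
m [194.2, 391.5] [np.int64(375), np.int64(405), np.int64(181), np.int64(206)]
m [259.4, 408.2] [np.int64(395), np.int64(420), np.int64(250), np.int64(267)]
meter top c [ 0.45783678 -0.28318929  0.12      ] [(array([ 0.4558, -0.2867, -0.5771]), np.float64(0.92)), (array([ 0.4555, -0.2866, -0.6058]), np.float64(0.92)), (array([ 0.4554, -0.2863,  1.1575]), np.float64(0.763))]
meter top c [ 0.45783678 -0.28318929  0.12      ] [(array([ 0.4548, -0.2841, -0.4174]), np.float64(0.867)), (array([ 0.4553, -0.2841,  0.3921]), np.float64(0.796)), (array([ 0.4544, -0.2833,  1.2527]), np.float64(0.752))]
side [ 0.45676168 -0.27743256  0.1       ] [(array([ 0.4554, -0.2855, -0.0601]), np.float64(0.609)), (array([ 0.4555, -0.2867,  0.0828]), np.float64(0.614)), (array([ 0.4593, -0.28  ,  1.3716]), np.float64(0.619))]
dock [ 0.45013405 -0.27259788  0.02      ] [(array([ 0.455 , -0.2862, -0.5096]), np.float64(0.948)), (array([ 0.4551, -0.2852,  0.7638]), np.float64(0.79)), (array([ 0.4551, -0.2859,  0.7749]), np.float64(0.792))]
dock [ 0.47811836 -0.27214324  0.02      ] [(array([ 0.4567, -0.2959, -0.0512]), np.float64(0.428)), (array([ 0.4566, -0.2853,  0.106 ]), np.float64(0.418)), (array([ 0.4593, -0.3024,  1.3751]), np.float64(0.445))]
jam_jar [176.4, 352.3] [ 0.66809606 -0.14878389  0.08      ]
shaker [170.2, 262.4] [0.67617793 0.0891181  0.08      ]
spice_jar [169.3, 173.5] [0.6697467  0.32462947 0.08      ]
```

View pics/dock.png

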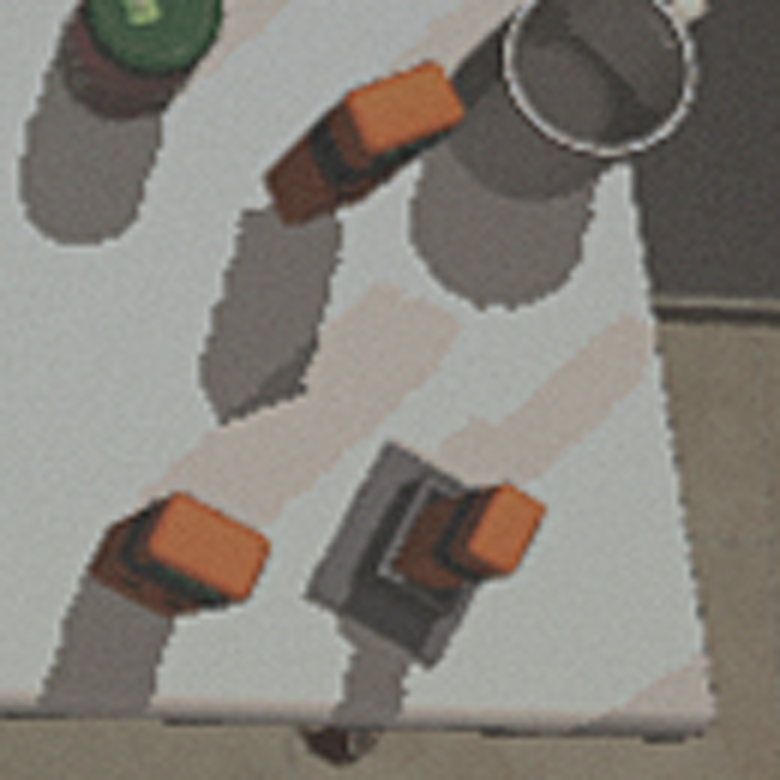

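The crop shows the docked meter at (405,259): an orange top with a black band, in a grey cup, and smaller than its two free-standing neighbours. So the choice holds. The positions agree between both cameras.

```bash
python3 -c "
from workcell import *
print(grasp_offset)"
python3 -m handwheel '[[[0.5,0,0],[0,0,0],40],[[1,0,0],[0,0,0],40]]'
python3 -m handwheel '[[[0.5,-0.1,0],[0,0,0],40],[[1,-0.2,0],[0,0,0],40]]'
```

```text
0.1547
clock: 2.05
tool_pos: [0.2724, -0.5715, 0.4048]
orientation: [[0.96, 0.28, 0.0], [0.28, -0.96, -0.0], [0.0, 0.0, -1.0]]
wrist_force: [0.1, -1.0, 0.0]
finger_gap: 0.602
finger_force: 0.0
clock: 2.3
tool_pos: [0.3633, -0.5236, 0.4047]
orientation: [[0.96, 0.281, 0.0], [0.281, -0.96, -0.0], [0.0, 0.0, -1.0]]
wrist_force: [-0.5, -1.4, -0.1]
finger_gap: 0.467
finger_force: 0.0
```

```bash
for i in 1 2 3 4 5 6; do python3 -m handwheel '[[[0.24,-0.5,0],[0,0,0],40],[[0.48,-1,0],[0,0,0],40]]' >/dev/null; done
python3 -m handwheel '[[[0.24,-0.5,0.2],[0,0,-0.028],40],[[0.46,-1,0.5],[0,0,-0.057],40]]' >/dev/null
python3 -m handwheel '[[[0.2,-0.4,0.4],[0,0,0],40],[[0.28,-0.95,0.6],[0,0,0],40],[[0.28,-0.95,0.6],[0,0,0],40],[[0.28,-0.95,0.6],[0,0,0],40]]'
python3 - <<'E'
from h import *
import pickle
p=capture("wrist"); save(p,"w1.png"); pickle.dump(p,open("w1.pkl","wb")); K,R,t=cam(p); print(-R.T@t,K)
for th in("spatula","ring"):
  for o in outline_of(p,th): print(th,o["conf"],o["at"],o["region"].sum())
E
```

```text
clock: 4.55
tool_pos: [0.4684, 0.3386, 0.2946]
orientation: [[0.894, 0.448, -0.0], [0.448, -0.894, -0.0], [-0.0, 0.0, -1.0]]
wrist_force: [0.4, 0.2, 0.0]
finger_gap: 0.468
finger_force: 0.0
[0.53160602 0.36941666 0.26504792] [[342.8584507    0.         275.91732978]
 [  0.         342.8584507  214.03586725]
 [  0.           0.           1.        ]]
ring 0.79 [72.1, 287.5] 12161
```

View pics/w1.png

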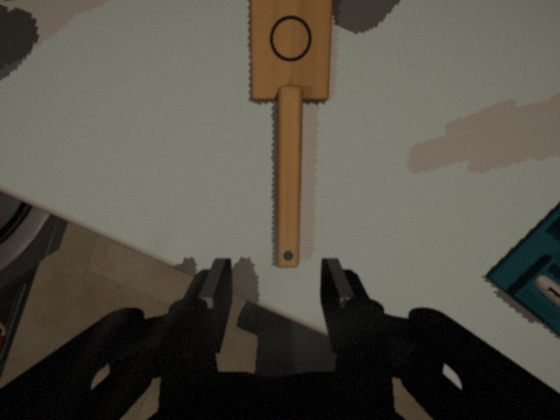

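Wrist view: the spatula runs almost vertically, with the ring at (291,38), handle end at (288,266) and blade shoulder at (251..329,101).

```bash
python3 - <<'E'
from h import *
import pickle
p=pickle.load(open("w1.pkl","rb"))
r=ray(p,[(291,38)],.006)[0]; e=ray(p,[(288,267)],.010)[0]; sh=ray(p,[(290,101)],.006)[0]; hb=ray(p,[(290.5,100)],.014)[0]
print(r,e,sh,np.linalg.norm(r-e),np.linalg.norm(r-sh))
th=np.arctan2(*(r-e)[1::-1]); d=np.array([np.cos(th),np.sin(th)]); print("th",th)
o=r[:2]-.068*d; o2=e[:2]+.1*d; print("o",o,o2)
g=(o+o2)/2-.015*d
s=read_state(); R=s["orientation"]; print("grasp",g,"tool shift",R.T@(np.r_[g,.163]-s["tool_pos"]),"yaw",np.arctan2(R[1,0],R[0,0]))
E
```

```text
[0.58214619 0.38274142 0.006     ] [0.43075135 0.3077521  0.01      ] [0.54534445 0.36460856 0.006     ] 0.16899644399748512 0.04102644857081874
th 0.45989887237978466
o [0.52121157 0.35255911] [0.52036109 0.35213785]
grasp [0.50734487 0.34569062] tool shift [0.0377518  0.00984446 0.13227228] yaw 0.4620927546300171
```

```bash
python3 -m handwheel '[[[0.38,0.1,0.4],[0,0,0],40],[[0.38,0.1,0.8],[0,0,0],40],[[0.38,0.1,0.8],[0,0,0],40]]' 
python3 -m handwheel '[[[0,0,0.2],[0,0,0],40],[[0,0,0.37],[0,0,0],40],[[0,0,0.37],[0,0,0],0],[[0,0,0.37],[0,0,0],0],[[0,0,0.37],[0,0,0],0]]'
python3 -m handwheel '[[[0,0,0],[0,0,0],0],[[0,0,0],[0,0,0],0],[[0,0,0],[0,0,0],0]]'
```

```text
clock: 5.08
tool_pos: [0.5066, 0.3454, 0.2128]
orientation: [[0.895, 0.446, -0.003], [0.446, -0.895, -0.003], [-0.004, 0.001, -1.0]]
wrist_force: [-0.3, 0.9, 0.3]
finger_gap: 0.467
finger_force: 0.0
clock: 5.7
tool_pos: [0.5069, 0.3469, 0.1783]
orientation: [[0.894, 0.447, 0.001], [0.447, -0.894, 0.001], [0.001, -0.0, -1.0]]
wrist_force: [-0.0, 0.6, -1.2]
finger_gap: 0.189
finger_force: 59.7
clock: 6.08
tool_pos: [0.5068, 0.3467, 0.1778]
orientation: [[0.894, 0.447, 0.0], [0.447, -0.894, 0.0], [0.0, -0.0, -1.0]]
wrist_force: [0.1, 0.1, -1.2]
finger_gap: 0.187
finger_force: 59.7
```

```bash
python3 -m handwheel '[[[0,0,-0.3],[0,0,0],0],[[0,0,-0.65],[0,0,0],0],[[0,0,-1],[0,0,0],0],[[0,0,-1],[0,0,0],0]]' 
for i in 1 2 3 4; do python3 -m handwheel '[[[-0.12,0.4,0],[0,0,0],0],[[-0.24,0.82,0],[0,0,0],0]]' | tail -2; done
python3 -m handwheel '[[[0,0,0],[0,0,-0.05],0],[[0,0,0],[0,0,-0.1],0],[[0,0,0],[0,0,-0.15],0],[[0,0,0],[0,0,-0.2],0],[[0,0,0],[0,0,-0.25],0]]'
python3 -m handwheel '[[[0,0,0],[0,0,-0.0406],0],[[0,0,0],[0,0,-0.0406],0],[[0,0,0],[0,0,-0.0406],0]]'
python3 - <<'E'
from h import *
import pickle
p=capture("wrist"); save(p,"w2.png",s=1.4); a=capture("top"); pickle.dump((p,a,read_state()),open("w2.pkl","wb"))
E
```

```text
clock: 6.58
tool_pos: [0.5074, 0.3471, 0.2802]
orientation: [[0.894, 0.447, 0.003], [0.447, -0.894, 0.002], [0.004, -0.001, -1.0]]
wrist_force: [0.1, 0.5, -1.0]
finger_gap: 0.187
finger_force: 59.8
finger_gap: 0.19
finger_force: 59.8
finger_gap: 0.185
finger_force: 59.8
finger_gap: 0.189
finger_force: 59.8
finger_gap: 0.186
finger_force: 59.8
clock: 8.2
tool_pos: [0.5674, 0.0104, 0.2768]
orientation: [[0.311, 0.95, -0.001], [0.95, -0.311, 0.0], [-0.0, -0.001, -1.0]]
wrist_force: [1.0, -0.3, -0.5]
finger_gap: 0.189
finger_force: 59.8
clock: 8.57
tool_pos: [0.5676, 0.0104, 0.2773]
orientation: [[0.196, 0.981, -0.001], [0.981, -0.196, 0.0], [0.0, -0.001, -1.0]]
wrist_force: [-0.6, -0.4, -1.4]
finger_gap: 0.19
finger_force: 59.8
```

View pics/w2.png

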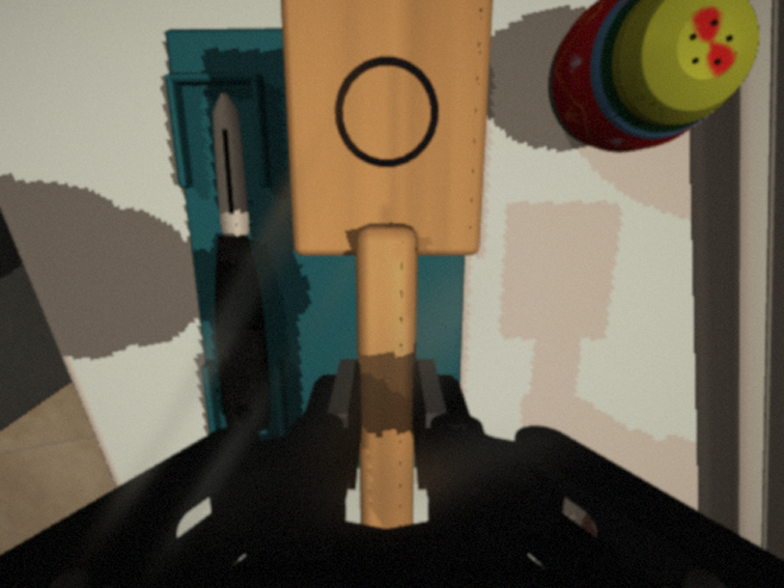

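The view shows the held spatula straight along the view, with the ring at (276,79) in original pixels. The tray is below it, with its far-left corner at (119,22), left edge down to about (145,295) and right edge at about (330,230). Checking these against the tray pose.

```bash
python3 - <<'E'
from h import *
import pickle
p,a,s=pickle.load(open("w2.pkl","rb"))
th=1.377; X=np.array([np.cos(th),np.sin(th)]); Y=np.array([-X[1],X[0]]); O=np.array([.5407,.0296])
for n,q,z in(("corner .115,.07",(166,31),.006),("left y=.07",(180,120),.006),("left y=.07",(198,350),.006),("right y=-.07",(464,262),.006),("right y=-.07",(460,350),.006),("ring",(387,111),.106)):
    w=ray(p,[np.array(q)/1.4],z)[0]; print(n,w[:2],"local",(w[:2]-O)@X,(w[:2]-O)@Y)
im=p["pixels"].astype(int); 
for row in (40,60,100,120,190,210): print(row,"teal left col",[c for c in range(90,200) if im[row,c,2]-im[row,c,0]>25][:1], "right",[c for c in range(290,360) if im[row,c,2]-im[row,c,0]>25][-1:])
E
```

```text
corner .115,.07 [0.49558786 0.15369054] local 0.11307963868853119 0.06816569386510504
left y=.07 [0.4899676  0.11633816] local 0.07534411193246779 0.06648721864622091
left y=.07 [0.46295494 0.00272326] local -0.041346182572256716 0.07111361957620196
right y=-.07 [0.61122512 0.02229982] local 0.006418590615992104 -0.07061081025173312
right y=-.07 [ 0.60171243 -0.0251316 ] local -0.04195692008156065 -0.07041080476841326
ring [0.58471197 0.09172282] local 0.06943596435722026 -0.03122411888799236
40 teal left col [121] right []
60 teal left col [119] right []
100 teal left col [124] right []
120 teal left col [127] right []
190 teal left col [143] right [329]
210 teal left col [146] right [328]
```

```bash
python3 -m handwheel '[[[0,0,0.25],[0,0,0],0],[[0,0,0.5],[0,0,0],0],[[0,0,0.7],[0,0,0],0],[[0,0,0.7],[0,0,0],0],[[0,0,0.7],[0,0,0],0]]'
python3 -m handwheel '[[[0,0,0.1],[0,0,0],0],[[0,0,0.17],[0,0,0],0],[[0,0,0.22],[0,0,0],0],[[0,0,0.22],[0,0,0],0]]'
```

```text
clock: 9.3
tool_pos: [0.568, 0.0106, 0.2083]
orientation: [[0.193, 0.981, 0.001], [0.981, -0.193, 0.0], [0.0, 0.001, -1.0]]
wrist_force: [0.3, 0.4, 0.4]
finger_gap: 0.181
finger_force: 59.8
clock: 9.8
tool_pos: [0.5676, 0.0105, 0.1853]
orientation: [[0.193, 0.981, -0.001], [0.981, -0.193, 0.0], [-0.0, -0.001, -1.0]]
wrist_force: [-0.1, -0.3, -0.7]
finger_gap: 0.19
finger_force: 59.8
```

```bash
python3 -m handwheel '[[[0,0,0.015],[0,0,0],0],[[0,0,0.015],[0,0,0],0],[[0,0,0.015],[0,0,0],36],[[0,0,0.015],[0,0,0],36],[[0,0,0.015],[0,0,0],36]]'
python3 -m handwheel '[[[0,0,0],[0,0,0],36],[[0,0,-0.2],[0,0,0],36],[[0,0,-0.6],[0,0,0],36],[[0,0,-1],[0,0,0],36],[[0,0,-1],[0,0,0],36]]'
python3 - <<'E'
from h import *
import pickle
p=capture("wrist"); save(p,"w3.png",s=1.4); pickle.dump(p,open("w3.pkl","wb"))
E
```

```text
clock: 10.42
tool_pos: [0.5677, 0.0104, 0.1843]
orientation: [[0.193, 0.981, 0.0], [0.981, -0.193, -0.0], [0.0, 0.0, -1.0]]
wrist_force: [-0.1, 0.5, 0.4]
finger_gap: 0.421
finger_force: 0.0
clock: 11.05
tool_pos: [0.5684, 0.0105, 0.2881]
orientation: [[0.193, 0.981, 0.005], [0.981, -0.193, 0.0], [0.001, 0.005, -1.0]]
wrist_force: [-0.3, 0.2, -0.8]
finger_gap: 0.426
finger_force: 0.0
```

View pics/w3.png

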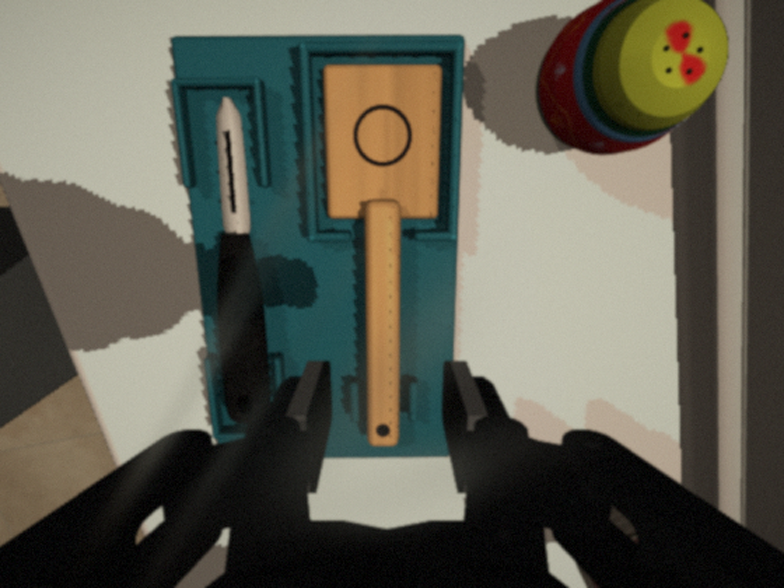

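The spatula lies centred in its pocket, released, with the ring at (273,96) in original pixels. On to the meter.

```bash
python3 -m handwheel '[[[0,0,-0.5],[0,0,0],60],[[0,0,-1],[0,0,0],60]]' |tail -1
for i in 1 2 3 4; do python3 -m handwheel '[[[-0.41,-0.008,0],[0,0,0],60],[[-0.825,-0.016,0],[0,0,0],60]]' | tail -1; done
python3 -m handwheel '[[[0,0,0],[0,0,-0.05],60],[[0,0,0],[0,0,-0.1],60],[[0,0,0],[0,0,-0.15],60],[[0,0,0],[0,0,-0.2],60],[[0,0,0],[0,0,-0.25],60]]'
python3 -m handwheel '[[[0,0,0],[0,0,-0.05],60],[[0,0,0],[0,0,-0.1],60],[[0,0,0],[0,0,-0.14],60],[[0,0,0],[0,0,-0.14],60],[[0,0,0],[0,0,-0.14],60]]'
python3 - <<'E'
from h import *
import pickle
q=pickle.load(open("w3.pkl","rb")); r=ray(q,[np.array((382.5,135))/1.4,np.array((382.5,437))/1.4],[.012])
r=np.vstack([ray(q,[np.array((382.5,135))/1.4],.012),ray(q,[np.array((383,445))/1.4],.016)])
d=r[0]-r[1]; print("ring",r[0],"len",np.linalg.norm(d),"yaw",np.arctan2(d[1],d[0]))
p=capture("wrist"); save(p,"w4.png",s=1.4); pickle.dump((p,read_state()),open("w4.pkl","wb"))
E
```

```text
finger_force: 0.0
finger_force: 0.0
finger_force: 0.0
finger_force: 0.0
finger_force: 0.0
clock: 12.98
tool_pos: [0.4976, -0.312, 0.3837]
orientation: [[-0.562, 0.827, -0.001], [0.827, 0.562, 0.001], [0.001, -0.0, -1.0]]
wrist_force: [-0.1, 0.8, 0.1]
finger_gap: 0.707
finger_force: 0.0
clock: 13.6
tool_pos: [0.4977, -0.3121, 0.3839]
orientation: [[-0.856, 0.516, -0.001], [0.516, 0.856, 0.0], [0.001, -0.0, -1.0]]
wrist_force: [0.0, 0.6, 0.6]
finger_gap: 0.702
finger_force: 0.0
ring [0.58473734 0.09134158 0.012     ] len 0.16926256904220513 yaw 1.3751914709079194
```

View pics/w4.png

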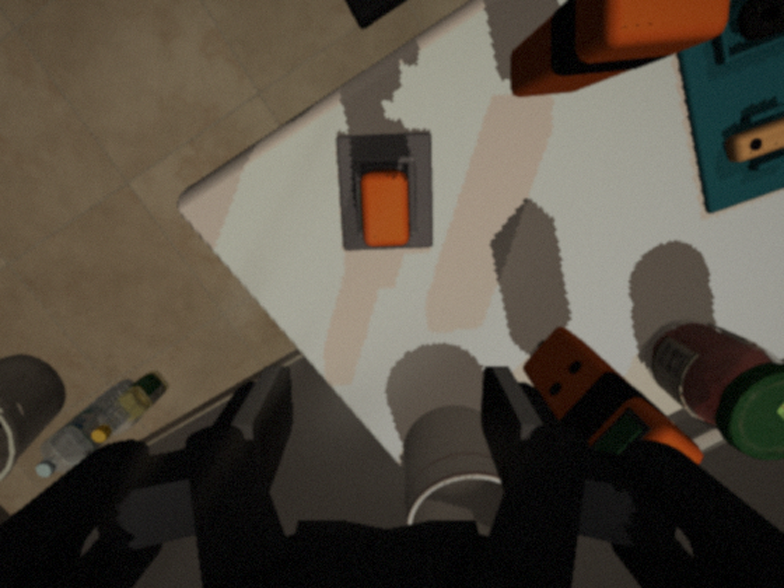

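The docked meter's top face is seen from above at (361..410,171..247), inside the grey dock at (337..432,132..249) (1.4× pixels). It is nearly aligned with the tool axes. The mug lies below, at (450,470), and must stay clear.

```bash
python3 - <<'E'
from h import *
import pickle
p,s=pickle.load(open("w4.pkl","rb"))
f=ray(p,np.array([(361,171),(406,170),(410,246),(363,247)])/1.4,.132)
c=f.mean(0); print("meter",f,c,"sizes",np.linalg.norm(f[1]-f[0]),np.linalg.norm(f[3]-f[0]))
x=(f[0]+f[1]-f[2]-f[3])/2; print("yaw",np.arctan2(x[1],x[0]))
g=ray(p,np.array([(337,133),(431,132),(434,249),(343,249)])/1.4,.005); print("dock",g.mean(0)); x=(g[0]+g[1]-g[2]-g[3]);print(np.arctan2(x[1],x[0]))
R=s["orientation"]; t=(c+ray(p,[(385.5,208.5)] and [np.array((385,208.5))/1.4],.132)[0])/2
print("shift",R.T@(np.r_[t[:2],.2517]-s["tool_pos"]),"tool yaw",np.arctan2(R[1,0],R[0,0]))
E
```

```text
meter [[ 0.43586167 -0.28819573  0.132     ]
 [ 0.44590516 -0.27073494  0.132     ]
 [ 0.4764117  -0.28652704  0.132     ]
 [ 0.46545925 -0.30556778  0.132     ]] [ 0.45590944 -0.28775637  0.132     ] sizes 0.020143253841326404 0.03431916647033116
yaw 2.6373852664543693
dock [ 0.45644653 -0.28738003  0.005     ]
2.63776071471056
shift [ 0.04852667 -0.00075829  0.13236897] tool yaw 2.5996763254427573
```

```bash
python3 -m handwheel '[[[0.3,0,0],[0,0,-0.012],60],[[0.485,-0.01,0.2],[0,0,-0.012],60],[[0.485,-0.01,0.5],[0,0,-0.012],60],[[0.485,-0.01,0.8],[0,0,-0.012],60],[[0.485,-0.01,0.8],[0,0,-0.012],60]]' |head -3
python3 -m handwheel '[[[0,0,0.2],[0,0,0],60],[[0,0,0.4],[0,0,0],60],[[0,0,0.52],[0,0,0],60],[[0,0,0.52],[0,0,0],60]]'
```

```text
clock: 14.28
tool_pos: [0.4553, -0.2878, 0.303]
orientation: [[-0.876, 0.482, -0.002], [0.482, 0.876, 0.002], [0.003, 0.0, -1.0]]
clock: 14.78
tool_pos: [0.4556, -0.2879, 0.2514]
orientation: [[-0.877, 0.481, -0.001], [0.481, 0.877, 0.001], [0.001, 0.0, -1.0]]
wrist_force: [-0.4, -0.1, 0.2]
finger_gap: 0.703
finger_force: 0.0
```

```bash
python3 -m handwheel '[[[0,0,0],[0,0,0],0],[[0,0,0],[0,0,0],0],[[0,0,0],[0,0,0],0],[[0,0,0],[0,0,0],0],[[0,0,0],[0,0,0],0]]'
python3 -m handwheel '[[[0,0,0],[0,0,0],0],[[0,0,0],[0,0,0],0],[[0,0,0],[0,0,0],0]]'
```

```text
clock: 15.4
tool_pos: [0.4558, -0.2881, 0.2528]
orientation: [[-0.877, 0.481, 0.001], [0.481, 0.877, -0.001], [-0.001, -0.0, -1.0]]
wrist_force: [-0.8, 0.4, 6.3]
finger_gap: 0.248
finger_force: 58.4
clock: 15.78
tool_pos: [0.4558, -0.2881, 0.2528]
orientation: [[-0.877, 0.481, 0.001], [0.481, 0.877, -0.001], [-0.001, -0.0, -1.0]]
wrist_force: [-0.8, 0.3, 7.1]
finger_gap: 0.25
finger_force: 58.4
```

```bash
python3 -m handwheel '[[[0,0,-0.2],[0,0,0],0],[[0,0,-0.4],[0,0,0],0],[[0,0,-0.7],[0,0,0],0],[[0,0,-1],[0,0,0],0],[[0,0,-1],[0,0,0],0]]'
python3 -m handwheel '[[[0,0,-0.4],[0,0,0],0],[[0,0,-0.8],[0,0,0],0],[[0,0,-1],[0,0,0],0],[[0,0,-1],[0,0,0],0]]'|head -2
for i in 1 2 3 4; do python3 -m handwheel '[[[0.05,0.3,0],[0,0,0],0],[[0.12,0.7,0],[0,0,0],0],[[0.173,0.986,0],[0,0,0],0]]' | tail -1; done
python3 -m handwheel '[[[0,0,0.4],[0,0,0],0],[[0,0,0.8],[0,0,0],0],[[0,0,1],[0,0,0],0],[[0,0,1],[0,0,0],0]]'
python3 - <<'E'
from h import *
import pickle
b=capture("side"); save(b,"s5.png",(60,340,200,480),2); p=capture("wrist"); cv2.imwrite("pics/w5.png",np.hstack([cv2.resize(b["pixels"][100:300,200:400],(400,400),interpolation=2),cv2.resize(p["pixels"],(400,300))[:].copy() if 0 else cv2.copyMakeBorder(cv2.resize(p["pixels"],(400,300)),0,100,0,0,0)])[:,:,::-1]); pickle.dump((b,p,read_state()),open("w5.pkl","wb"))
E
```

```text
clock: 16.4
tool_pos: [0.456, -0.2881, 0.3552]
orientation: [[-0.877, 0.481, 0.003], [0.481, 0.877, -0.002], [-0.004, -0.001, -1.0]]
wrist_force: [-0.7, -0.0, -1.8]
finger_gap: 0.249
finger_force: 58.7
clock: 16.9
tool_pos: [0.4556, -0.2881, 0.4528]
finger_force: 59.0
finger_force: 59.0
finger_force: 59.0
finger_force: 59.0
clock: 18.9
tool_pos: [0.5845, 0.0909, 0.3509]
orientation: [[-0.877, 0.481, -0.002], [0.481, 0.877, -0.0], [0.002, -0.001, -1.0]]
wrist_force: [-0.5, 0.2, -0.8]
finger_gap: 0.246
finger_force: 59.1
```

View pics/w5.png

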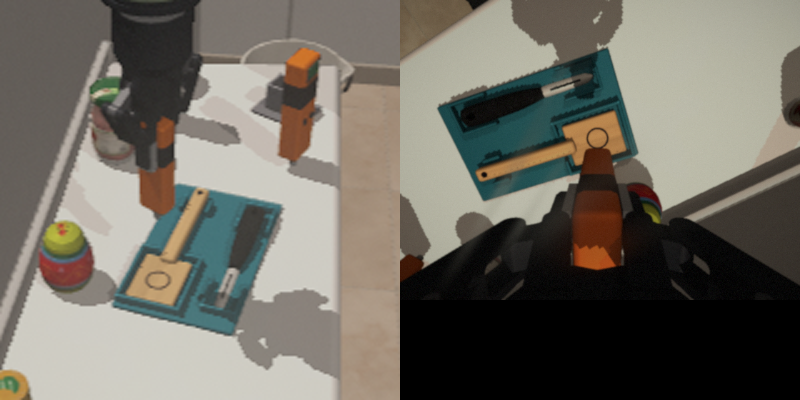

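The spatula is unmoved, and the meter is held over the tray with its case visible at (157,165) in the left panel. Lowering to just above the ring.

```bash
python3 -m handwheel '[[[0,0,0.2],[0,0,0],0],[[0,0,0.5],[0,0,0],0],[[0,0,0.75],[0,0,0],0],[[0,0,0.87],[0,0,0],0],[[0,0,0.87],[0,0,0],0]]'
python3 - <<'E'
from h import *
import pickle
b=capture("side"); p=capture("wrist"); s=read_state(); print(s["tool_pos"])
T=s["tool_pos"]; R=s["orientation"]
top=T+R[:,2]*(.2308-.11); o=T+R[:,2]*.2308; foot=T+R[:,2]*.2458; ring=[.5847,.0913,.012]
for q,n in((b,"side"),(p,"wrist")): print(n,proj(q,[o,foot,ring]))
im=b["pixels"].copy(); 
u=cv2.resize(im[170:300,200:340],None,fx=5,fy=5,interpolation=2)
for P,c in((o,(0,0,255)),(foot,(255,0,255)),(ring,(0,255,0))):
    x=(proj(b,P)[0]-[200,170]+.5)*5; cv2.drawMarker(u,tuple(int(v) for v in x),c,0,12,1)
# meter model corners
for sx in(-1,1):
  for sy in(-1,1):
    for base in (o,o-R[:,2]*.05):
      x=(proj(b,base+R[:,0]*.017*sx+R[:,1]*.011*sy)[0]-[200,170]+.5)*5; cv2.circle(u,tuple(int(v) for v in x),4,(0,255,255),1)
cv2.imwrite("pics/s6.png",u[:600,:,::-1])
E
```

```text
clock: 19.62
tool_pos: [0.5847, 0.091, 0.2648]
orientation: [[-0.877, 0.481, -0.001], [0.481, 0.877, 0.0], [0.001, -0.0, -1.0]]
wrist_force: [-0.5, -0.7, 0.3]
finger_gap: 0.25
finger_force: 59.1
[0.58497246 0.09117684 0.26598061]
side [[277.97690235 232.1537067 ]
 [278.07477886 237.04152735]
 [278.35410752 239.70513227]]
wrist [[276.55471806 232.06562957]
 [276.52445593 224.6468974 ]
 [276.20200432 220.31153456]]
```

View pics/s6.png

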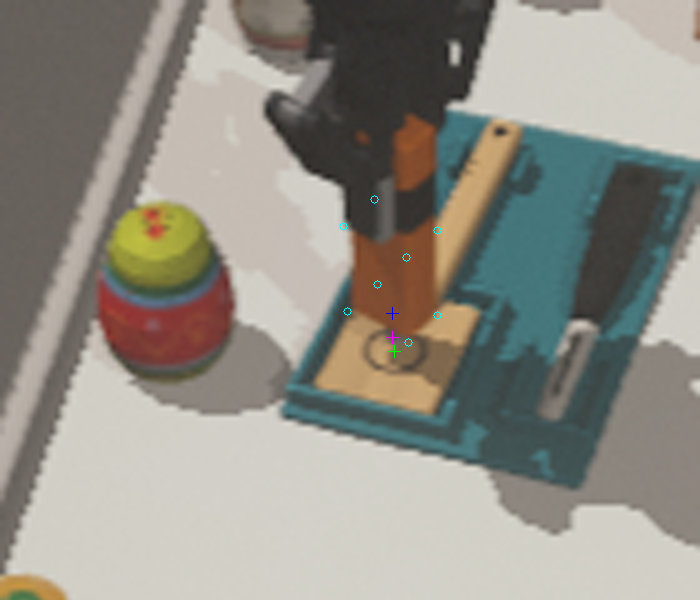

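The model overlay fits the case. The predicted foot is at (393,337) and the ring centre at (394,351), so the tip stands about 7 mm above the ring centre. Pressing gently.

```bash
python3 -m handwheel '[[[0,0,0.03],[0,0,0],0],[[0,0,0.06],[0,0,0],0],[[0,0,0.06],[0,0,0],0],[[0,0,0.06],[0,0,0],0]]' | sed -n '2p;4p'
python3 -m handwheel '[[[0,0,0.02],[0,0,0],0],[[0,0,0.02],[0,0,0],0],[[0,0,0.02],[0,0,0],0]]'| sed -n '2p;4p'
python3 -m handwheel '[[[0,0,0.015],[0,0,0],0],[[0,0,0.015],[0,0,0],0],[[0,0,0.015],[0,0,0],0]]'| sed -n '2p;4p'
python3 -m handwheel '[[[0,0,0.015],[0,0,0],0],[[0,0,0.015],[0,0,0],0],[[0,0,0.015],[0,0,0],0]]'| sed -n '2p;4p'
python3 -c "
from h import *
f=[]
for i in range(6): capture('wrist'); s=read_state(); f.append(np.r_[s['wrist_force'][2],s['tool_pos'][2]])
print(np.array(f))"
```

```text
tool_pos: [0.5848, 0.091, 0.2593]
wrist_force: [0.8, 1.2, -1.8]
tool_pos: [0.5848, 0.091, 0.2573]
wrist_force: [0.8, 0.3, 1.0]
tool_pos: [0.5848, 0.091, 0.2557]
wrist_force: [0.8, 0.1, 1.2]
tool_pos: [0.5848, 0.091, 0.2542]
wrist_force: [0.3, -0.0, 1.6]
[[2.0852525  0.25424393]
 [1.5990785  0.25423712]
 [2.21196683 0.25426796]
 [2.9932972  0.25423464]
 [2.31383995 0.25423077]
 [2.36621642 0.25423794]]
```

Contact is about 3.6 N (2.3 N reading plus the 1.3 N meter weight), at about 3.6–4 mm push. That is about half way and steady.

```bash
python3 -c "
from workcell import *
print(close_job())"
```

```text
the job is handed in; nothing more can be done
None
```

I laid the spatula in its pocket, let it go and handed the job in with the smallest meter held upright inside the ring, its tip about half way in at roughly 3.6 N by my readings; the hand-in returned no verdict.

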